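# Roll out an ink proof under the press block

## Task

Roll out the ink proof: take the press block by its wooden handle, lay its flat rubber sole on the black roller and roll the roller slowly (a centimetre or two a second) forward over the paper strip under a steady press of about 10 N all the way (7 to 13 N, and never above 25 N), stopping with the roller centred on the red finish line and parallel to it. Then lift the block off, so that the roller stays on the line, and set the block flat back on its cork pad. The roller must never be gripped, touched with the fingers, or lifted off the board, and the jar, bottle, dish and funnel nearby must be left where they are.

Things in the scene. Friction and masses are not known exactly. Their poses are not given: they have to be found in the camera images.
- press_block: Plate 70 x 170 x 12 mm with a rubber sole; on its middle a wooden handle block 56 (x) x 40 (y) x 44 mm high, to grip across the 40 mm. Origin: centre of the sole's underside; y along the 170 mm, z up; the same after a half turn. 0.3 kg. Starts on the cork pad. Rolling without slip it travels twice as far as the roller: begin with the roller under its forward half, end under its rear half.
- roller: Loose black rubber roller, 60 mm diameter, 100 mm long, with a 16 mm steel journal 14 mm out of each end. Origin: its centre, 30 mm above the board; x along its axis (y, z turn as it rolls). About 0.5 kg. Starts on the board 80 to 135 mm before the finish line (its -y side), nearly parallel to it; slight rolling resistance keeps it where it is left.
- finish_line: Red line 5 mm wide right across the board with a red flag at each end. Origin: middle of the line, on the board's top face; x along the line, +y is the direction (along the board) in which the roller is to be rolled, z up. Fixed and flat, nothing to bump into.
- board: White proofing board 150 x 250 x 16 mm, fixed on the bench, with a flat paper strip and colour patches on it. Origin: centre of its underside, y along the 250 mm, its top 16 mm above; axes as the finish line's. Its top is worn: between start and line it rises and falls again by 2 mm (level at both). Each mm of height changes the press by some 7 N or more: go by the force felt.
- pad: Cork pad 84 x 190 x 4 mm fixed on the bench, the press block's parking place. Origin at the centre of its underside, y along the 190 mm.
- ink_jar: Bystander: small glass jar of ink with a yellow screw lid, 63 mm diameter, 72 mm high; origin at the centre of its underside.
- amber_bottle: Bystander: brown bottle with a black cap, 42 mm diameter, 85 mm high; origin at the centre of its underside.
- dish: Bystander: white weighing dish, 71 mm diameter, 18 mm high; origin at the centre of its underside.
- funnel: Bystander: orange funnel standing mouth down, 73 mm diameter, 72 mm high; origin at the centre of its underside.

How it is judged:
On the way, in this order (a step that is already met when the one before it is completed fails the run):
1. the roller is pressed by the block with 7 to 13 N for 0.6 s while its axis is 70 to 48 mm before the finish line (y of roller in the frame of finish_line between -0.07 and -0.048 m and contact force between press_block and roller between 7 and 13 N), for 0.6 s.
2. the same (7 to 13 N for 0.6 s), 48 to 27 mm before the line (y of roller in the frame of finish_line between -0.048 and -0.027 m and contact force between press_block and roller between 7 and 13 N), for 0.6 s.
3. the same (7 to 13 N for 0.6 s), 27 to 7 mm before the line (y of roller in the frame of finish_line between -0.027 and -0.007 m and contact force between press_block and roller between 7 and 13 N), for 0.6 s.
At the end, for the whole second after the job is handed in: The roller lies at rest on the board with its axis within 7 mm of the finish line and within 0.12 rad of parallel to it, its middle within 25 mm of the line's middle; the press block lies flat and at rest on the cork pad, its centre within 30 mm of the pad's centre, released (y of roller in the frame of finish_line between -0.007 and 0.007 m and x of roller in the frame of finish_line between -0.025 and 0.025 m and z of roller in the frame of finish_line below 0.033 m and angle between the x axis of roller and the x axis of finish_line, either way round below 0.12 rad and linear speed of each of roller, press_block below 0.01 m/s and horizontal distance between press_block and pad below 0.03 m and z of press_block in the frame of pad below 0.008 m and angle between press_block's own z axis and vertical below 0.05 rad and contact force between press_block and roller below 0.1 N); the robot touches nothing.
It fails at once if the block presses the roller with more than 25 N (contact force between press_block and roller above 25 N).
It fails at once if the fingers touch the roller (contact force between the fingers and roller above 0.5 N).
It fails at once if the roller leaves the board's surface (its axis over 39 mm above the finish line, or under 20 mm) (z of roller in the frame of finish_line above 0.039 m or z of roller in the frame of finish_line below 0.02 m).
It fails at once if a bystander is moved more than 15 mm (distance of any of ink_jar, amber_bottle, dish, funnel from where it was at the start of the episode above 0.015 m).
It also fails if it takes over 72 s, if anything falls off the work surface, if the arm or the gripper's body presses on something with over 40 N, if the wrist force passes 120 N, or if a joint passes its speed limit or range.

## Robot

A 7-joint arm with a two-finger parallel gripper is mounted at the origin on a cart in front of the work surface, level with it; the furniture and walls round the work are solid. World frame = base frame: x ahead of the robot, y to its left, z up, the work surface at z = 0. Lengths are in m, angles in rad, forces in N, time in s.
With the tool pointing down it reaches from about 0.35 to 0.9 m from the base axis. Payload 19.9 kg.
Tool frame: the origin (TCP) lies on the centre line of the jaws, within the pads' length; the fingertips stand 19 mm ahead of it and the grasp point (between the pads) is the TCP; z points along the fingers, y is the direction in which the jaws open and shut (so a half turn about z gives the same grasp; the last joint's range is limited). The gripper opens to 94 mm and grips with 3 to 60 N. Pads are 16 mm wide; open, the fingers measure 119 mm over their backs; the gripper's body (75 mm by 177 mm) begins 78 mm behind the grasp point.
Start: joints at [-1.343, 0.417, -0.01, 1.614, 0.005, 1.111, -0.053], TCP at [0.167, 0.602, 0.224] pointing down, gripper open.
Joint ranges: [-2.81, 2.81], [-0.39, 2.02], [-1.27, 1.25], [0.06, 2.57], [-1.19, 4.33], [0.19, 2], [-2.82, 2.82]. Speed limits (rad/s): [1.89, 1.89, 2.39, 2.39, 3.01, 3.01, 3.01].

## Interface

Orientations are given as a 3x3 rotation matrix whose columns are the frame's x, y, z axes.
In Python, from rig import env gives the robot as it stands.
- The arm moves only by the tool step_arm, never from a script. Its argument "series" is a list of rows, each an object with "linear": the shift along the tool's x, y, z in units of 40 mm (1.0 is 40 mm), a list of three; "twist": the turn, a rotation vector about the tool's x, y, z in units of 6 degrees (1.0 is 6 degrees), a list of three; "hand": the opening, from 0 (shut) to 1 (fully open). In form: [{"linear": [tx, ty, tz], "twist": [rx, ry, rz], "hand": hand}, ...]. A call has 1 to 10 rows; each row is the pose to reach, as a shift and turn from the pose commanded when the call began, along the tool's axes at that moment; what a row does not reach only later rows make up. A row lasts 1/8 s, in which the tool goes at most 62.5 mm and 10.7 degrees, less where a joint would pass 70% of its speed; a pose out of reach is approached as far as the arm can. A call with a gripper value outside its range is refused whole. The fingers move at their own pace and stop on an object; "squeeze" is the grip in N (left out, the last holds). Time passes only in rows, so rows that repeat a pose let the fingers close. It gives the time, the measured TCP pose, the force and the opening at its end, in the units of the state.
- env.read_state(): the state, without advancing time (a new reading comes with each control period).
- env.snapshot(name): name is "scene" or "top" or "wrist"; returns a dict with "color" (420x560x3 uint8, red, green, blue), "range_z" (420x560 float32, m along the optical axis (not along the pixel's ray), 0 where there is no reading), "fx", "fy", "cx", "cy" (pixels), "R" (3x3) and "t" (3): a world point X has camera coordinates R X + t; the wrist camera has in their place "hand_eye" (4x4, takes a point from camera to tool coordinates, whose origin is the TCP and whose axes are the flange's). Camera axes: x right, y down, z forward; pixel columns grow to the right and rows downward; lengths in m; the calibration is good to about 2 mm. A picture is of the moment at which its call begins: read the wrist's pose just before it.
- env.hand_in(): hands the job in, once; it reports no verdict.
Trained networks look in a picture, given as the dict that the camera call returned (one of the last four; its "shot" number tells which), for a name from the list of things; names that differ only in an ending like _2 or _b are one class to them, and where a whole thing is asked for, a point or a joint stands for the part that bears it (a point fixed in the world has none). Each returns a list of dicts, best first, with "conf" (0 to 1); they miss things now and then, are a little off and sometimes report something else, mostly with a low value. They report only what shows in the picture. A call takes as long as a camera call.
- env.cut_out(picture, label): "mask" (420x560 bool, what is visible of it) and "pixel" ([row, column] in pixels, amid what is visible of it).
- env.landmark_of(picture, label): "pixel" ([row, column] in pixels: a listed point, or the origin of a listed thing).
The state is a dict: "time": time; "q": joint angles; "qvel": joint speeds; "effort": joint torques, N m; "tcp_pos": TCP position; "tcp_rot": TCP orientation; "ft_force": force on the tool from outside, world axes, zero at the start; "moment": the same for the moment, N m; "gripper_width": finger opening in m.
Only numpy, scipy, OpenCV 4.12 (cv2) and the standard library are available. Lean on these libraries where they do the work, as an engineer would, in place of code of your own. Each camera call takes 0.05 s, during which the arm holds its last target. There are 200 camera calls.

## Working session

There is one attempt and no reset: what is moved stays moved. The work goes in short steps, Python scripts to look and compute and a tool call to move; the robot and the scene stay as the last step left them, time stands still between calls to the robot, and variables do not carry over. Pictures are saved under pics/ and viewed, about 8 in all and at most 12, crops included, and the job is handed in when it is done.

Besides the shell and the picture viewer there is one more tool, called after "Call:" as name(argument=value, ...), one argument or row to a line, values as JSON. step_arm: Moves the arm, as the interface text tells. Its arguments: {"type":"object","properties":{"series":{"type":"array"},"squeeze":{"type":"number"}},"required":["series"]}

```bash
mkdir -p pics; ls
cat > h.py <<'E'
import numpy as np, cv2
from rig import env
def world(p, rc, z=None):
    """pixel (row,col) arrays -> world by depth, or by ray to plane z"""
    r,c=np.asarray(rc,float).T
    ray=np.stack([(c-p['cx'])/p['fx'],(r-p['cy'])/p['fy'],np.ones_like(r)],1)
    R,t=np.array(p['R']),np.array(p['t'])
    if z is None:
        d=p['range_z'][r.round().astype(int),c.round().astype(int)]
        return (ray*d[:,None]-t)@R
    o=-R.T@t; w=ray@R
    return o+w*((z-o[2])/w[:,2])[:,None]
def save(p,n): cv2.imwrite('pics/'+n,p['color'][:,:,::-1])
E
python3 - <<'E'
from h import *
s=env.read_state(); print({k:np.round(v,3).tolist() for k,v in s.items()})
for n in ['top','scene']:
    p=env.snapshot(n); save(p,n+'0.png')
    print(n, 'cam at',(-np.array(p['R']).T@np.array(p['t'])).round(3))
    for l in ['press_block','roller','finish_line','board','pad','ink_jar','amber_bottle','dish','funnel']:
        try:
            for m in env.cut_out(p,l)[:1]:
                rc=np.argwhere(m['mask']); w=world(p,rc); g=p['range_z'][rc[:,0],rc[:,1]]>0; w=w[g]
                (cx,cy),wh,a=cv2.minAreaRect(w[:,:2].astype(np.float32))
                print(l,round(m['conf'],2),m['pixel'],'med',np.median(w,0).round(3),'rect',np.round([cx,cy,*wh,a],3),'z',np.percentile(w[:,2],[2,98]).round(3))
            for m in env.landmark_of(p,l)[:1]: print('   lm',m['pixel'],round(m['conf'],2),world(p,[m['pixel']]).round(3))
        except Exception as e: print(l,e)
E
```

```text
pics
{'time': 0.0, 'q': [-1.342, 0.418, -0.01, 1.614, 0.005, 1.111, -0.053], 'qvel': [-0.001, -0.004, -0.002, 0.001, -0.001, 0.002, 0.001], 'effort': [-0.001, -85.126, 0.638, -42.6, -0.049, 0.019, 0.0], 'tcp_pos': [0.167, 0.602, 0.224], 'tcp_rot': [[-0.964, 0.267, -0.0], [0.267, 0.964, -0.001], [-0.0, -0.001, -1.0]], 'ft_force': [-1.569, -0.636, 0.208], 'moment': [0.009, 0.017, 0.031], 'gripper_width': 0.094}
top cam at [0.334 0.054 1.489]
press_block 0.96 [256.3, 172.7] med [0.411 0.33  0.015] rect [0.413 0.338 0.076 0.171 3.683] z [0.005 0.061]
   lm [257.4, 172.6] 0.58 [[0.412 0.324 0.061]]
roller 0.57 [242.1, 291.1] med [0.45  0.009 0.069] rect [4.5300e-01 8.0000e-03 6.2000e-02 1.2600e-01 8.4952e+01] z [0.017 0.078]
   lm [241.9, 290.5] 0.66 [[0.447 0.011 0.071]]
   lm [239.6, 253.7] 0.57 [[0.46  0.11  0.009]]
board 0.97 [241.8, 263.1] med [0.453 0.079 0.015] rect [4.5400e-01 5.8000e-02 2.5100e-01 1.5200e-01 8.5231e+01] z [0.008 0.022]
   lm [240.7, 269.0] 0.88 [[0.456 0.068 0.016]]
pad 0.73 [243.5, 189.1] med [0.438 0.295 0.002] rect [0.416 0.332 0.088 0.191 5.573] z [-0.005  0.
[... 1375 characters left out ...]
 0.016]]
ink_jar 0.9 [230.6, 333.9] med [ 0.626 -0.03   0.038] rect [6.5500e-01 1.8000e-02 1.4400e-01 6.2000e-02 5.7805e+01] z [0.001 0.072]
   lm [243.7, 333.2] 0.61 [[ 0.62  -0.037  0.007]]
amber_bottle 0.88 [202.7, 301.5] med [0.632 0.16  0.048] rect [6.6400e-01 2.0700e-01 1.3300e-01 4.1000e-02 5.4021e+01] z [0.005 0.086]
   lm [214.6, 298.7] 0.57 [[0.625 0.162 0.011]]
dish 0.71 [304.5, 281.9] med [ 0.38  -0.229  0.007] rect [ 0.384 -0.224  0.101  0.07  59.73 ] z [-0.     0.018]
   lm [308.0, 282.1] 0.82 [[ 0.376 -0.238  0.003]]
funnel 0.76 [251.0, 350.4] med [ 0.63  -0.103  0.021] rect [ 0.613 -0.131  0.128  0.067 55.958] z [0.003 0.069]
   lm [231.8, 266.3] 0.54 [[ 0.44  -0.015  0.062]]
```

Run:
```python
from h import *
a=cv2.imread('pics/top0.png'); cv2.imwrite('pics/top0c.png',cv2.resize(a[130:310,130:400],None,fx=2.9,fy=2.9,interpolation=cv2.INTER_CUBIC))
p=env.snapshot('top'); c=p['color'].astype(int)
red=(c[:,:,0]>140)&(c[:,:,1]<90)&(c[:,:,2]<90); rc=np.argwhere(red); rc=rc[(abs(rc[:,0]-240)<45)&(abs(rc[:,1]-258)<40)]
w=world(p,rc,.016); print(len(w)); l=cv2.fitLine(w[:,:2].astype(np.float32),cv2.DIST_HUBER,0,.01,.01).ravel(); print('line',l, np.percentile(w,[1,50,99],0).round(3))
# handle & plate
m=env.cut_out(p,'press_block')[0]['mask']; q=np.argwhere(m); w=world(p,q); h=w[w[:,2]>.048]; print('handle',cv2.minAreaRect(h[:,:2].astype(np.float32)),np.median(h,0))
h=w[(w[:,2]<.025)];print('plate',cv2.minAreaRect(world(p,q,.014)[:,:2].astype(np.float32)))
m=env.cut_out(p,'roller')[0]['mask']; q=np.argwhere(m); w=world(p,q); h=w[w[:,2]>.06]; print('roller',cv2.minAreaRect(h[:,:2].astype(np.float32)),h.mean(0), cv2.fitLine(h[:,:2].astype(np.float32),cv2.DIST_HUBER,0,.01,.01).ravel(), np.percentile(w[:,2],98))
```

```text
65
line [ 0.9965823  -0.08260553  0.4595554   0.11051938] [[0.379 0.1   0.016]
 [0.456 0.112 0.016]
 [0.542 0.121 0.016]]
handle ((0.3900536894798279, 0.20557746291160583), (0.3181441128253937, 0.05969725176692009), 80.29415130615234) [0.41135635 0.33679199 0.05736802]
plate ((0.41224414110183716, 0.3385167717933655), (0.06999935954809189, 0.1735067218542099), 3.680148124694824)
roller ((0.41816937923431396, 0.013919711112976074), (0.05466470867395401, 0.17844127118587494), 81.72093200683594) [0.45285886 0.00861738 0.07803107] [ 0.99066114 -0.13634695  0.45285887  0.00861739] 0.07888412578649844
```

View pics/top0c.png

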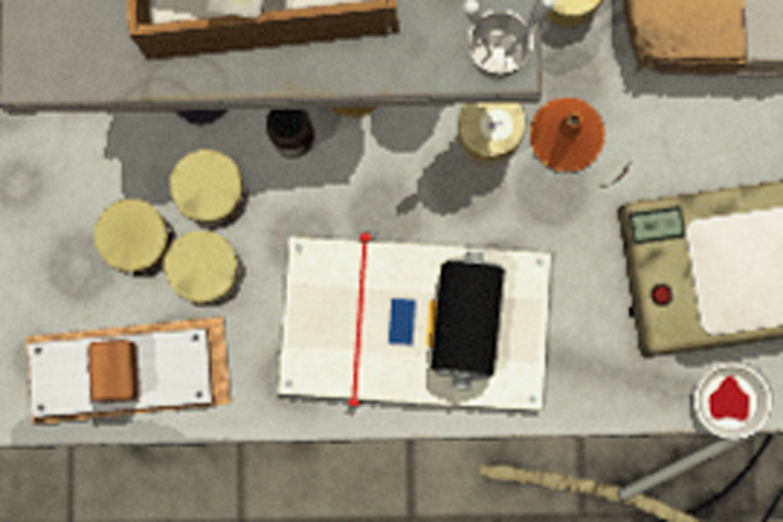

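View pics/scene0.png

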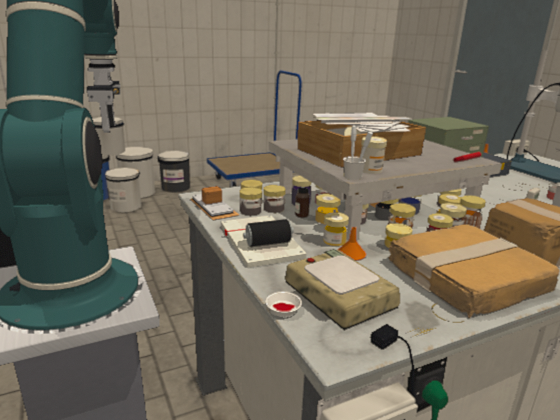

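```bash
cat >> h.py <<'E'
from scipy.spatial.transform import Rotation as Ro
def rotyaw(deg):
    """tool down, tool y at yaw deg from world y; x = y x z"""
    a=np.deg2rad(deg); y=np.array([-np.sin(a),np.cos(a),0]); z=np.array([0,0,-1.]); return np.stack([np.cross(y,z),y,z],1)
def go(pos,deg,frm=None):
    """units from the current commanded pose (approx measured)"""
    s=env.read_state() if frm is None else frm; R=np.array(s['tcp_rot']); T=rotyaw(deg)
    print('linear',(R.T@(np.array(pos)-s['tcp_pos'])/.04).round(3),'twist',(Ro.from_matrix(R.T@T).as_rotvec(degrees=True)/6).round(3))
def wrist():
    s=env.read_state(); p=env.snapshot('wrist'); H=np.array(p['hand_eye']); R=np.array(s['tcp_rot'])
    W=np.eye(4); W[:3,:3]=R; W[:3,3]=s['tcp_pos']; C=np.linalg.inv(W@H); p['R']=C[:3,:3]; p['t']=C[:3,3]; return p,s
E
python3 -c "
from h import *
go([.41,.335,.25],3.7)"
```

```text
linear [-7.647 -4.82  -0.638] twist [-1.000e-03  0.000e+00 -3.194e+00]
```

Call:
step_arm(
  series=[
    {"linear":[-0.8,-0.5,-0.64],"twist":[0,0,-0.4],"hand":1},
    {"linear":[-2,-1.3,-0.64],"twist":[0,0,-1],"hand":1},
    {"linear":[-3.2,-2,-0.64],"twist":[0,0,-1.6],"hand":1},
    {"linear":[-4.4,-2.8,-0.64],"twist":[0,0,-2.2],"hand":1},
    {"linear":[-5.6,-3.5,-0.64],"twist":[0,0,-2.8],"hand":1},
    {"linear":[-6.8,-4.3,-0.64],"twist":[0,0,-3.19],"hand":1},
    {"linear":[-7.65,-4.82,-0.64],"twist":[0,0,-3.19],"hand":1},
    {"linear":[-7.65,-4.82,-0.64],"twist":[0,0,-3.19],"hand":1},
    {"linear":[-7.65,-4.82,-0.64],"twist":[0,0,-3.19],"hand":1},
  ],
)

```text
time: 3.18
tcp_pos: [0.4096, 0.3356, 0.2501]
tcp_rot: [[-0.998, -0.065, -0.0], [-0.065, 0.998, 0.0], [0.0, 0.0, -1.0]]
ft_force: [-0.6, 0.2, 0.3]
gripper_width: 0.0938
```

Run:
```python
from h import *
p,s=wrist(); save(p,'w1.png'); print(s['tcp_pos'],s['ft_force'])
for l in ['press_block','pad']:
  for m in env.cut_out(p,l)[:1]:
    q=np.argwhere(m['mask']); w=world(p,q); g=(p['range_z'][q[:,0],q[:,1]]>0); w=w[g]
    print(l,m['conf'],w[:,2].min(),w[:,2].max())
    for a,b in [(.045,.07),(.005,.025),(0,.008)]:
      h=w[(w[:,2]>a)&(w[:,2]<b)]
      if len(h): print(a,len(h),np.round(np.hstack(cv2.minAreaRect(h[:,:2].astype(np.float32))),4),np.median(h[:,2]))
```

```text
[0.40964359 0.33560372 0.25008078] [-0.59132529  0.24082793  0.27867359]
press_block 0.7 0.002842195125653685 0.06307310813309767
0.045 1648 [0.4156 0.3411 0.0546 0.0395 3.2709] 0.06056730814655045
0.005 5664 [0.4189 0.3411 0.0773 0.1702 3.7228] 0.016889684235676404
0 187 [0.4188 0.3428 0.0773 0.1713 3.7228] 0.005722177699470395
pad 0.62 -0.001846204393274099 0.01358215614483227
0.005 555 [0.4193 0.3334 0.0836 0.1857 4.838 ] 0.00544045358277582
0 1221 [0.4195 0.3337 0.0843 0.1875 4.5619] 0.004908084090179367
```

View pics/w1.png

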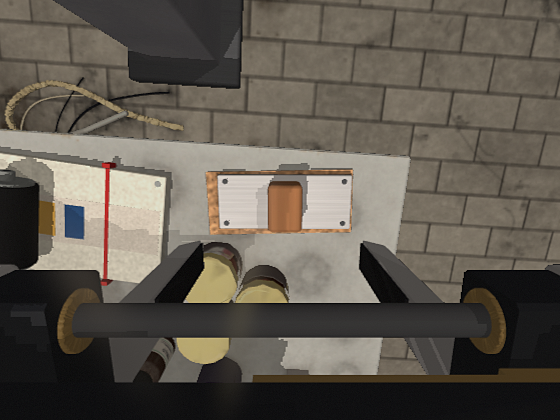

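```bash
python3 -c "
from h import *
go([.415,.3405,.041],3.6)"
```

```text
linear [-0.15   0.104  5.225] twist [ 0.    -0.002  0.031]
```

Call:
step_arm(
  series=[
    {"linear":[-0.15,0.1,1.2],"twist":[0,0,0.02],"hand":1},
    {"linear":[-0.15,0.1,2.4],"twist":[0,0,0.02],"hand":1},
    {"linear":[-0.15,0.1,3.6],"twist":[0,0,0.02],"hand":1},
    {"linear":[-0.15,0.1,4.6],"twist":[0,0,0.02],"hand":1},
    {"linear":[-0.15,0.1,5.22],"twist":[0,0,0.02],"hand":1},
    {"linear":[-0.15,0.1,5.22],"twist":[0,0,0.02],"hand":1},
  ],
)

```text
time: 4.08
tcp_pos: [0.4146, 0.3393, 0.0399]
tcp_rot: [[-0.998, -0.063, -0.002], [-0.063, 0.998, -0.002], [0.002, -0.002, -1.0]]
ft_force: [0.0, 1.0, 0.2]
gripper_width: 0.0942
```

Call:
step_arm(
  series=[
    {"linear":[0,0,0],"twist":[0,0,0],"hand":0},
    {"linear":[0,0,0],"twist":[0,0,0],"hand":0},
    {"linear":[0,0,0],"twist":[0,0,0],"hand":0},
    {"linear":[0,0,0],"twist":[0,0,0],"hand":0},
    {"linear":[0,0,0],"twist":[0,0,0],"hand":0},
    {"linear":[0,0,0],"twist":[0,0,0],"hand":0},
  ],
  squeeze=50,
)

```text
time: 4.82
tcp_pos: [0.4159, 0.3394, 0.0413]
tcp_rot: [[-0.998, -0.062, 0.0], [-0.062, 0.998, 0.0], [-0.0, 0.0, -1.0]]
ft_force: [0.3, -0.8, 1.5]
gripper_width: 0.04
```

Call:
step_arm(
  series=[
    {"linear":[0,0,-0.5],"twist":[0,0,0],"hand":0},
    {"linear":[0,0,-1.5],"twist":[0,0,0],"hand":0},
    {"linear":[0,0,-2.5],"twist":[0,0,0],"hand":0},
    {"linear":[0,0,-3.4],"twist":[0,0,0],"hand":0},
    {"linear":[0,0,-3.4],"twist":[0,0,0],"hand":0},
    {"linear":[0,0,-3.4],"twist":[0,0,0],"hand":0},
  ],
)

```text
time: 5.58
tcp_pos: [0.4154, 0.339, 0.1763]
tcp_rot: [[-0.998, -0.062, -0.001], [-0.062, 0.998, -0.001], [0.001, -0.001, -1.0]]
ft_force: [-0.0, 0.2, -3.0]
gripper_width: 0.0393
```

Run:
```python
from h import *
s=env.read_state(); print(s['ft_force'],s['moment'],s['tcp_pos'])
p,s=wrist(); save(p,'w2.png'); print(s['ft_force'],s['moment'])
for l in ['roller','board','finish_line','press_block']:
  for m in env.cut_out(p,l)[:1]:
    q=np.argwhere(m['mask']); w=world(p,q); g=(p['range_z'][q[:,0],q[:,1]]>0); w=w[g]
    print(l,m['conf'],np.percentile(w[:,2],[1,99]),np.round(np.hstack(cv2.minAreaRect(w[:,:2].astype(np.float32))),4))
```

```text
[-0.00894335  0.21572901 -3.0195884 ] [-0.01693743  0.03392547  0.00664246] [0.41541676 0.33900943 0.1762853 ]
[-0.00894335  0.21572901 -3.0195884 ] [-0.01693743  0.03392547  0.00664246]
board 0.73 [0.00927759 0.02237615] [4.58300e-01 1.13000e-01 9.00000e-03 1.55800e-01 8.48625e+01]
finish_line 0.89 [0.00845412 0.02230997] [0.4584 0.114  0.1558 0.0241 1.3312]
press_block 0.87 [0.1412215  0.19691746] [0.4252 0.3394 0.0933 0.308  5.2068]
```

View pics/w2.png

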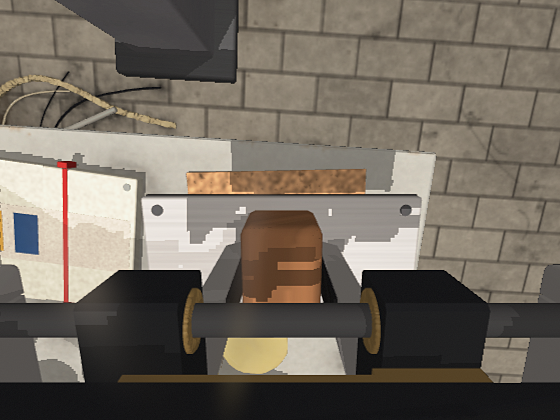

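Run:
```python
from h import *
p=env.snapshot('top'); c=p['color'].max(2); q=np.argwhere(c[205:275,270:315]<45)+[205,270]
w=world(p,q,.05)[:,:2]; k=np.median(w,0); w=w[(abs(w-k)<[.06,.04]).all(1)]
print(len(w),np.hstack(cv2.minAreaRect(w.astype(np.float32))), w.mean(0))
e,v=np.linalg.eigh(np.cov(w.T)); print(np.degrees(np.arctan(v[1,1]/v[0,1])),2*np.sqrt(3*e))
go([.4484,-.0407,.176],-4.7)
```

```text
782 [4.55866665e-01 9.38129053e-03 5.69382720e-02 1.00760810e-01
 8.31283264e+01] [0.45605656 0.00930619]
-6.764794550426257 [0.05691493 0.09904477]
linear [-0.228 -9.528  0.023] twist [-0.009 -0.008  1.377]
```

Run:
```python
from h import *
go([.4505,-.040,.176],-6)
```

```text
linear [-0.281 -9.514  0.023] twist [-0.009 -0.008  1.593]
```

Call:
step_arm(
  series=[
    {"linear":[-0.05,-0.7,0],"twist":[0,0,0.1],"hand":0},
    {"linear":[-0.1,-1.9,0],"twist":[0,0,0.4],"hand":0},
    {"linear":[-0.15,-3.2,0],"twist":[0,0,0.7],"hand":0},
    {"linear":[-0.2,-4.5,0],"twist":[0,0,1.0],"hand":0},
    {"linear":[-0.25,-5.8,0],"twist":[0,0,1.3],"hand":0},
    {"linear":[-0.28,-7.1,0],"twist":[0,0,1.5],"hand":0},
    {"linear":[-0.28,-8.3,0],"twist":[0,0,1.59],"hand":0},
    {"linear":[-0.28,-9.2,0],"twist":[0,0,1.59],"hand":0},
    {"linear":[-0.28,-9.51,0],"twist":[0,0,1.59],"hand":0},
    {"linear":[-0.28,-9.51,0],"twist":[0,0,1.59],"hand":0},
  ],
)

```text
time: 7.12
tcp_pos: [0.4504, -0.0401, 0.1772]
tcp_rot: [[-0.994, 0.106, -0.0], [0.106, 0.994, 0.0], [0.0, -0.0, -1.0]]
ft_force: [-0.3, 0.4, -2.1]
gripper_width: 0.0395
```

Run:
```python
from h import *
s=env.read_state(); print(s['tcp_pos'],s['tcp_rot'],s['ft_force'])
p,s=wrist(); save(p,'w3.png'); print(s['tcp_pos'],s['ft_force'],s['moment'])
q=env.snapshot('scene'); save(q,'s3.png')
a=cv2.imread('pics/s3.png')[130:300,180:370]; b=cv2.imread('pics/w3.png'); b=cv2.resize(b,None,fx=.9,fy=.9); a=cv2.resize(a,None,fx=1.5,fy=1.5)
o=np.zeros((380,800,3),np.uint8); o[:378,:504]=b; o[:255,504:789]=a; cv2.imwrite('pics/c3.png',o)
go([.4505,-.040,.118],-6)
```

```text
[ 0.45036702 -0.04014363  0.17720465] [[-9.94402718e-01  1.05656130e-01 -1.30576898e-04]
 [ 1.05656131e-01  9.94402726e-01  1.61320769e-06]
 [ 1.30016469e-04 -1.21920717e-05 -9.99999991e-01]] [-0.27119404  0.39797272 -2.11278034]
[ 0.45036702 -0.04014363  0.17720465] [-0.27119404  0.39797272 -2.11278034] [ 0.03115498  0.00867281 -0.03976796]
linear [-0.003 -0.031  1.48 ] twist [ 0.002 -0.002  0.011]
```

View pics/c3.png

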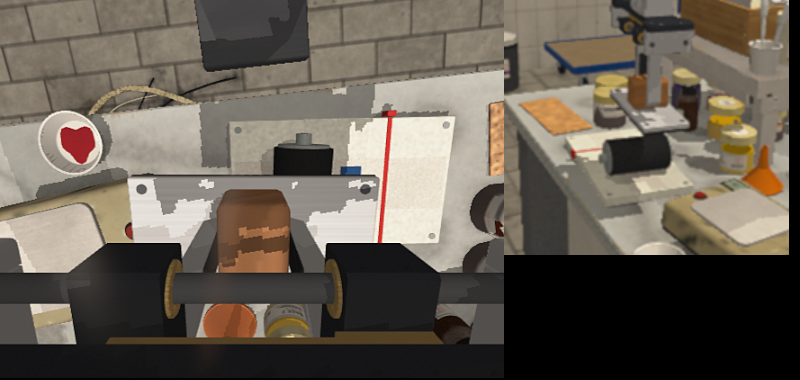

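Call:
step_arm(
  series=[
    {"linear":[0,0,0.5],"twist":[0,0,0],"hand":0},
    {"linear":[0,0,1.0],"twist":[0,0,0],"hand":0},
    {"linear":[0,0,1.3],"twist":[0,0,0],"hand":0},
    {"linear":[0,0,1.45],"twist":[0,0,0],"hand":0},
    {"linear":[0,0,1.5],"twist":[0,0,0],"hand":0},
    {"linear":[0,0,1.5],"twist":[0,0,0],"hand":0},
  ],
)

```text
time: 7.98
tcp_pos: [0.4509, -0.0396, 0.1176]
tcp_rot: [[-0.995, 0.104, 0.0], [0.104, 0.995, -0.0], [-0.0, 0.0, -1.0]]
ft_force: [-0.8, -0.5, -2.8]
gripper_width: 0.0402
```

Call:
step_arm(
  series=[
    {"linear":[0,0,0.01],"twist":[0,0,0],"hand":0},
    {"linear":[0,0,0.025],"twist":[0,0,0],"hand":0},
    {"linear":[0,0,0.025],"twist":[0,0,0],"hand":0},
  ],
)

```text
time: 8.35
tcp_pos: [0.4507, -0.0396, 0.1164]
tcp_rot: [[-0.995, 0.104, 0.0], [0.104, 0.995, -0.0], [-0.0, -0.0, -1.0]]
ft_force: [-0.3, 0.9, -3.2]
gripper_width: 0.0401
```

Call:
step_arm(
  series=[
    {"linear":[0,0,0.01],"twist":[0,0,0],"hand":0},
    {"linear":[0,0,0.025],"twist":[0,0,0],"hand":0},
    {"linear":[0,0,0.025],"twist":[0,0,0],"hand":0},
  ],
)

```text
time: 8.72
tcp_pos: [0.4506, -0.0396, 0.1152]
tcp_rot: [[-0.995, 0.104, -0.0], [0.104, 0.995, -0.0], [0.0, -0.0, -1.0]]
ft_force: [1.0, -0.3, -3.3]
gripper_width: 0.0395
```

Baseline about -2.9 N. Step down half a millimetre at a time.

Call:
step_arm(
  series=[
    {"linear":[0,0,0.01],"twist":[0,0,0],"hand":0},
    {"linear":[0,0,0.025],"twist":[0,0,0],"hand":0},
    {"linear":[0,0,0.025],"twist":[0,0,0],"hand":0},
  ],
)

```text
time: 9.1
tcp_pos: [0.4506, -0.0396, 0.1142]
tcp_rot: [[-0.995, 0.104, -0.0], [0.104, 0.995, -0.0], [0.0, -0.0, -1.0]]
ft_force: [0.5, -0.3, -2.5]
gripper_width: 0.0398
```

Call:
step_arm(
  series=[
    {"linear":[0,0,0.01],"twist":[0,0,0],"hand":0},
    {"linear":[0,0,0.015],"twist":[0,0,0],"hand":0},
    {"linear":[0,0,0.015],"twist":[0,0,0],"hand":0},
  ],
)

```text
time: 9.48
tcp_pos: [0.4507, -0.0396, 0.1137]
tcp_rot: [[-0.995, 0.104, -0.0], [0.104, 0.995, -0.0], [-0.0, -0.0, -1.0]]
ft_force: [1.2, -0.1, -1.9]
gripper_width: 0.0397
```

Call:
step_arm(
  series=[
    {"linear":[0,0,0.01],"twist":[0,0,0],"hand":0},
    {"linear":[0,0,0.015],"twist":[0,0,0],"hand":0},
    {"linear":[0,0,0.015],"twist":[0,0,0],"hand":0},
  ],
)

```text
time: 9.85
tcp_pos: [0.4507, -0.0396, 0.1132]
tcp_rot: [[-0.995, 0.104, 0.0], [0.104, 0.995, 0.0], [-0.0, 0.0, -1.0]]
ft_force: [-1.2, 0.3, 0.8]
gripper_width: 0.0397
```

Call:
step_arm(
  series=[
    {"linear":[0,0,0.01],"twist":[0,0,0],"hand":0},
    {"linear":[0,0,0.01],"twist":[0,0,0],"hand":0},
    {"linear":[0,0,0.01],"twist":[0,0,0],"hand":0},
  ],
)

```text
time: 10.22
tcp_pos: [0.4508, -0.0395, 0.1131]
tcp_rot: [[-0.995, 0.104, 0.0], [0.104, 0.995, 0.0], [-0.0, 0.0, -1.0]]
ft_force: [-2.6, 1.4, 10.4]
gripper_width: 0.0397
```

Call:
step_arm(
  series=[
    {"linear":[0,0,-0.003],"twist":[0,0,0],"hand":0},
    {"linear":[0,0,-0.003],"twist":[0,0,0],"hand":0},
    {"linear":[0,0,-0.003],"twist":[0,0,0],"hand":0},
  ],
)

```text
time: 10.6
tcp_pos: [0.4508, -0.0395, 0.1131]
tcp_rot: [[-0.995, 0.104, 0.0], [0.104, 0.995, 0.0], [-0.0, 0.0, -1.0]]
ft_force: [-2.8, 0.2, 8.1]
gripper_width: 0.0397
```

Call:
step_arm(
  series=[
    {"linear":[0,0,-0.002],"twist":[0,0,0],"hand":0},
    {"linear":[0,0,-0.002],"twist":[0,0,0],"hand":0},
  ],
)

```text
time: 10.85
tcp_pos: [0.4508, -0.0395, 0.1131]
tcp_rot: [[-0.995, 0.104, 0.0], [0.104, 0.995, 0.0], [-0.0, 0.0, -1.0]]
ft_force: [-2.2, 0.6, 7.1]
gripper_width: 0.0396
```

Call:
step_arm(
  series=[
    {"linear":[0,0.05,0],"twist":[0,0,0],"hand":0},
    {"linear":[0,0.1,0],"twist":[0,0,0],"hand":0},
    {"linear":[0,0.15,0],"twist":[0,0,0],"hand":0},
    {"linear":[0,0.2,0],"twist":[0,0,0],"hand":0},
  ],
)

```text
time: 11.35
tcp_pos: [0.4517, -0.0316, 0.1132]
tcp_rot: [[-0.995, 0.104, 0.001], [0.104, 0.995, 0.0], [-0.0, 0.0, -1.0]]
ft_force: [-1.1, -0.3, 6.1]
gripper_width: 0.0398
```

Call:
step_arm(
  series=[
    {"linear":[0,0.05,0],"twist":[0,0,0],"hand":0},
    {"linear":[0,0.1,0],"twist":[0,0,0],"hand":0},
    {"linear":[0,0.15,0],"twist":[0,0,0],"hand":0},
    {"linear":[0,0.2,0],"twist":[0,0,0],"hand":0},
  ],
)

```text
time: 11.85
tcp_pos: [0.4528, -0.0237, 0.1132]
tcp_rot: [[-0.995, 0.104, 0.001], [0.104, 0.995, 0.0], [-0.001, 0.0, -1.0]]
ft_force: [0.2, -1.0, 7.4]
gripper_width: 0.0397
```

Call:
step_arm(
  series=[
    {"linear":[0,0.05,0],"twist":[0,0,0],"hand":0},
    {"linear":[0,0.1,0],"twist":[0,0,0],"hand":0},
    {"linear":[0,0.15,0],"twist":[0,0,0],"hand":0},
    {"linear":[0,0.2,0],"twist":[0,0,0],"hand":0},
  ],
)

```text
time: 12.35
tcp_pos: [0.4538, -0.0157, 0.1134]
tcp_rot: [[-0.995, 0.104, 0.001], [0.104, 0.995, 0.0], [-0.001, 0.0, -1.0]]
ft_force: [-0.9, -0.5, 9.9]
gripper_width: 0.0398
```

Call:
step_arm(
  series=[
    {"linear":[0,0.05,0],"twist":[0,0,0],"hand":0},
    {"linear":[0,0.1,0],"twist":[0,0,0],"hand":0},
    {"linear":[0,0.15,0],"twist":[0,0,0],"hand":0},
    {"linear":[0,0.2,0],"twist":[0,0,0],"hand":0},
  ],
)

```text
time: 12.85
tcp_pos: [0.4548, -0.0077, 0.1136]
tcp_rot: [[-0.995, 0.104, 0.002], [0.104, 0.995, 0.0], [-0.002, 0.0, -1.0]]
ft_force: [-1.5, 0.2, 14.3]
gripper_width: 0.0396
```

Call:
step_arm(
  series=[
    {"linear":[0,0.05,-0.007],"twist":[0,0,0],"hand":0},
    {"linear":[0,0.1,-0.011],"twist":[0,0,0],"hand":0},
    {"linear":[0,0.15,-0.014],"twist":[0,0,0],"hand":0},
    {"linear":[0,0.2,-0.017],"twist":[0,0,0],"hand":0},
  ],
)

```text
time: 13.35
tcp_pos: [0.4555, 0.0002, 0.114]
tcp_rot: [[-0.995, 0.104, 0.002], [0.104, 0.995, -0.0], [-0.002, 0.0, -1.0]]
ft_force: [1.8, -1.2, 5.3]
gripper_width: 0.0397
```

Call:
step_arm(
  series=[
    {"linear":[0,0.05,-0.001],"twist":[0,0,0],"hand":0},
    {"linear":[0,0.1,-0.002],"twist":[0,0,0],"hand":0},
    {"linear":[0,0.15,-0.004],"twist":[0,0,0],"hand":0},
    {"linear":[0,0.2,-0.005],"twist":[0,0,0],"hand":0},
  ],
)

```text
time: 13.85
tcp_pos: [0.4565, 0.0082, 0.1142]
tcp_rot: [[-0.995, 0.104, 0.002], [0.104, 0.995, -0.0], [-0.002, 0.0, -1.0]]
ft_force: [2.6, -0.5, 6.2]
gripper_width: 0.0397
```

Call:
step_arm(
  series=[
    {"linear":[0,0.05,-0.001],"twist":[0,0,0],"hand":0},
    {"linear":[0,0.1,-0.003],"twist":[0,0,0],"hand":0},
    {"linear":[0,0.15,-0.004],"twist":[0,0,0],"hand":0},
    {"linear":[0,0.2,-0.005],"twist":[0,0,0],"hand":0},
  ],
)

```text
time: 14.35
tcp_pos: [0.4574, 0.0162, 0.1144]
tcp_rot: [[-0.995, 0.104, 0.002], [0.104, 0.995, -0.0], [-0.002, 0.0, -1.0]]
ft_force: [3.6, -1.4, 6.2]
gripper_width: 0.0397
```

Call:
step_arm(
  series=[
    {"linear":[-0.003,0.05,-0.001],"twist":[0,0,0],"hand":0},
    {"linear":[-0.006,0.1,-0.003],"twist":[0,0,0],"hand":0},
    {"linear":[-0.009,0.15,-0.004],"twist":[0,0,0],"hand":0},
    {"linear":[-0.012,0.2,-0.005],"twist":[0,0,0],"hand":0},
  ],
)

```text
time: 14.85
tcp_pos: [0.4585, 0.0241, 0.1146]
tcp_rot: [[-0.995, 0.104, 0.001], [0.104, 0.995, 0.0], [-0.001, 0.0, -1.0]]
ft_force: [0.7, -0.2, 8.2]
gripper_width: 0.0397
```

Call:
step_arm(
  series=[
    {"linear":[-0.001,0.05,-0.003],"twist":[0,0,0],"hand":0},
    {"linear":[-0.002,0.1,-0.005],"twist":[0,0,0],"hand":0},
    {"linear":[-0.004,0.15,-0.007],"twist":[0,0,0],"hand":0},
    {"linear":[-0.005,0.2,-0.008],"twist":[0,0,0],"hand":0},
  ],
)

```text
time: 15.35
tcp_pos: [0.4595, 0.032, 0.1148]
tcp_rot: [[-0.995, 0.104, 0.001], [0.104, 0.995, -0.0], [-0.001, 0.0, -1.0]]
ft_force: [2.0, -0.8, 6.1]
gripper_width: 0.0399
```

Call:
step_arm(
  series=[
    {"linear":[-0.001,0.05,-0.001],"twist":[0,0,0],"hand":0},
    {"linear":[-0.003,0.1,-0.002],"twist":[0,0,0],"hand":0},
    {"linear":[-0.005,0.15,-0.003],"twist":[0,0,0],"hand":0},
    {"linear":[-0.007,0.2,-0.004],"twist":[0,0,0],"hand":0},
  ],
)

```text
time: 15.85
tcp_pos: [0.4605, 0.0399, 0.115]
tcp_rot: [[-0.995, 0.104, 0.001], [0.104, 0.995, 0.0], [-0.001, 0.0, -1.0]]
ft_force: [1.2, -0.9, 8.3]
gripper_width: 0.0399
```

Call:
step_arm(
  series=[
    {"linear":[0,0,-0.001],"twist":[0,0,0],"hand":0},
    {"linear":[0,0,-0.001],"twist":[0,0,0],"hand":0},
    {"linear":[0,0,-0.001],"twist":[0,0,0],"hand":0},
    {"linear":[0,0,-0.001],"twist":[0,0,0],"hand":0},
    {"linear":[0,0,-0.001],"twist":[0,0,0],"hand":0},
    {"linear":[0,0,-0.001],"twist":[0,0,0],"hand":0},
  ],
)

```text
time: 16.6
tcp_pos: [0.4605, 0.0399, 0.115]
tcp_rot: [[-0.995, 0.104, 0.001], [0.104, 0.995, 0.0], [-0.001, 0.0, -1.0]]
ft_force: [1.9, 0.2, 8.1]
gripper_width: 0.0399
```

Run:
```python
from h import *
f=[env.read_state()['ft_force']]
q=env.snapshot('scene'); f.append(env.read_state()['ft_force'])
p=env.snapshot('top'); f.append(env.read_state()['ft_force']); print(np.round(f,1))
save(p,'t5.png')
for n,p in(('s',q),('t',p)):
  for m in env.cut_out(p,'roller')[:1]:
    k=np.argwhere(m['mask']); w=world(p,k); w=w[(w[:,2]>.02)&(w[:,2]<.085)&(abs(w[:,1]-.05)<.06)]
    print(n,m['conf'],m['pixel'],len(w),np.round(np.median(w,0),3),np.percentile(w,[3,97],0).round(3))
a=cv2.imread('pics/t5.png')[180:310,170:330]; 
cv2.imwrite('pics/s5.png',q['color'][:,:,::-1])
b=cv2.imread('pics/s5.png')[170:300,190:350]
cv2.imwrite('pics/c5.png',cv2.resize(np.hstack([a,b]),None,fx=2.5,fy=2.5,interpolation=cv2.INTER_CUBIC))
```

```text
[[ 1.9  0.2  8.1]
 [ 0.9 -0.9  8.2]
 [ 1.3  0.1  7.7]]
s 0.8 [228.2, 252.3] 409 [0.419 0.029 0.049] [[0.402 0.019 0.03 ]
 [0.487 0.059 0.076]]
```

View pics/c5.png

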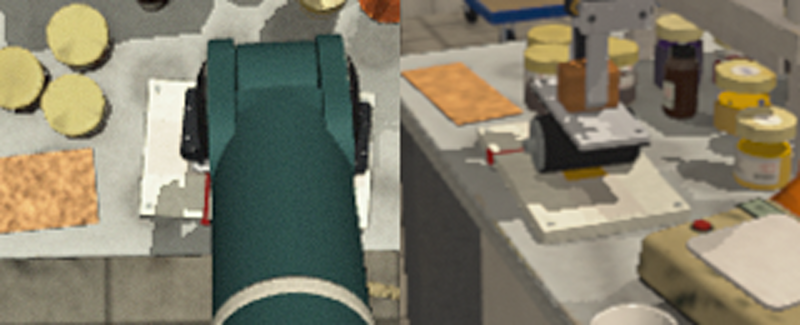

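Call:
step_arm(
  series=[
    {"linear":[-0.001,0.05,-0.002],"twist":[0,0,0],"hand":0},
    {"linear":[-0.003,0.1,-0.004],"twist":[0,0,0],"hand":0},
    {"linear":[-0.005,0.15,-0.005],"twist":[0,0,0],"hand":0},
    {"linear":[-0.007,0.2,-0.006],"twist":[0,0,0],"hand":0},
  ],
)

```text
time: 17.3
tcp_pos: [0.4613, 0.0479, 0.1151]
tcp_rot: [[-0.995, 0.104, 0.001], [0.104, 0.995, -0.0], [-0.001, 0.0, -1.0]]
ft_force: [-0.2, -0.5, 6.1]
gripper_width: 0.0395
```

Call:
step_arm(
  series=[
    {"linear":[-0.001,0.05,0],"twist":[0,0,0],"hand":0},
    {"linear":[-0.002,0.1,0],"twist":[0,0,0],"hand":0},
    {"linear":[-0.003,0.15,-0.001],"twist":[0,0,0],"hand":0},
    {"linear":[-0.004,0.2,-0.001],"twist":[0,0,0],"hand":0},
  ],
)

```text
time: 17.8
tcp_pos: [0.4622, 0.0559, 0.115]
tcp_rot: [[-0.995, 0.104, 0.0], [0.104, 0.995, -0.0], [-0.0, -0.0, -1.0]]
ft_force: [0.8, 0.5, 2.7]
gripper_width: 0.0395
```

Call:
step_arm(
  series=[
    {"linear":[0,0.05,0.005],"twist":[0,0,0],"hand":0},
    {"linear":[-0.001,0.1,0.008],"twist":[0,0,0],"hand":0},
    {"linear":[-0.002,0.15,0.01],"twist":[0,0,0],"hand":0},
    {"linear":[-0.003,0.2,0.012],"twist":[0,0,0],"hand":0},
  ],
)

```text
time: 18.3
tcp_pos: [0.4632, 0.0639, 0.1147]
tcp_rot: [[-0.995, 0.104, 0.0], [0.104, 0.995, 0.0], [-0.0, 0.0, -1.0]]
ft_force: [-0.5, 0.0, 9.8]
gripper_width: 0.0398
```

Call:
step_arm(
  series=[
    {"linear":[0,0.05,0],"twist":[0,0,0],"hand":0},
    {"linear":[-0.001,0.1,0],"twist":[0,0,0],"hand":0},
    {"linear":[-0.002,0.15,0],"twist":[0,0,0],"hand":0},
    {"linear":[-0.003,0.2,0],"twist":[0,0,0],"hand":0},
  ],
)

```text
time: 18.8
tcp_pos: [0.4641, 0.0717, 0.1145]
tcp_rot: [[-0.995, 0.104, 0.0], [0.104, 0.995, -0.0], [-0.0, -0.0, -1.0]]
ft_force: [0.8, -0.0, 3.2]
gripper_width: 0.0395
```

Call:
step_arm(
  series=[
    {"linear":[0,0.05,0.005],"twist":[0,0,0],"hand":0},
    {"linear":[-0.001,0.1,0.008],"twist":[0,0,0],"hand":0},
    {"linear":[-0.002,0.15,0.01],"twist":[0,0,0],"hand":0},
    {"linear":[-0.003,0.2,0.012],"twist":[0,0,0],"hand":0},
  ],
)

```text
time: 19.3
tcp_pos: [0.4651, 0.0798, 0.1143]
tcp_rot: [[-0.995, 0.104, 0.0], [0.104, 0.995, 0.0], [-0.0, 0.0, -1.0]]
ft_force: [-1.9, -0.1, 11.4]
gripper_width: 0.0395
```

Call:
step_arm(
  series=[
    {"linear":[0,0.05,-0.001],"twist":[0,0,0],"hand":0},
    {"linear":[0,0.1,0],"twist":[0,0,0],"hand":0},
    {"linear":[0,0.15,0.001],"twist":[0,0,0],"hand":0},
    {"linear":[0,0.2,0.002],"twist":[0,0,0],"hand":0},
  ],
)

```text
time: 19.8
tcp_pos: [0.466, 0.0877, 0.1141]
tcp_rot: [[-0.995, 0.104, 0.0], [0.104, 0.995, 0.0], [-0.0, 0.0, -1.0]]
ft_force: [0.4, 0.7, 7.6]
gripper_width: 0.0395
```

Call:
step_arm(
  series=[
    {"linear":[0,0,0],"twist":[0,0,0],"hand":0},
    {"linear":[0,0,0],"twist":[0,0,0],"hand":0},
    {"linear":[0,0,0],"twist":[0,0,0],"hand":0},
    {"linear":[0,0,0],"twist":[0,0,0],"hand":0},
    {"linear":[0,0,0],"twist":[0,0,0],"hand":0},
    {"linear":[0,0,0],"twist":[0,0,0],"hand":0},
  ],
)

```text
time: 20.55
tcp_pos: [0.466, 0.0877, 0.1141]
tcp_rot: [[-0.995, 0.104, 0.0], [0.104, 0.995, 0.0], [-0.0, 0.0, -1.0]]
ft_force: [-0.3, 1.5, 7.2]
gripper_width: 0.0396
```

Call:
step_arm(
  series=[
    {"linear":[0,0.05,0.001],"twist":[0,0,0],"hand":0},
    {"linear":[0,0.1,0.003],"twist":[0,0,0],"hand":0},
    {"linear":[0,0.15,0.004],"twist":[0,0,0],"hand":0},
    {"linear":[0,0.2,0.005],"twist":[0,0,0],"hand":0},
  ],
)

```text
time: 21.05
tcp_pos: [0.4669, 0.0956, 0.1139]
tcp_rot: [[-0.995, 0.104, 0.001], [0.104, 0.995, -0.0], [-0.001, 0.0, -1.0]]
ft_force: [0.6, -0.1, 5.3]
gripper_width: 0.0396
```

Call:
step_arm(
  series=[
    {"linear":[0,0.05,0.003],"twist":[0,0,0],"hand":0},
    {"linear":[0,0.1,0.005],"twist":[0,0,0],"hand":0},
    {"linear":[0,0.15,0.007],"twist":[0,0,0],"hand":0},
    {"linear":[0,0.2,0.008],"twist":[0,0,0],"hand":0},
  ],
)

```text
time: 21.55
tcp_pos: [0.4678, 0.1036, 0.1136]
tcp_rot: [[-0.995, 0.104, 0.001], [0.104, 0.995, 0.0], [-0.001, 0.0, -1.0]]
ft_force: [0.9, -0.1, 6.9]
gripper_width: 0.0396
```

Good (about 9.8 N, roller near -30 mm).

Call:
step_arm(
  series=[
    {"linear":[0,0.05,0.002],"twist":[0,0,0],"hand":0},
    {"linear":[0,0.1,0.003],"twist":[0,0,0],"hand":0},
    {"linear":[0,0.15,0.005],"twist":[0,0,0],"hand":0},
    {"linear":[0,0.2,0.006],"twist":[0,0,0],"hand":0},
  ],
)

```text
time: 22.05
tcp_pos: [0.4687, 0.1115, 0.1134]
tcp_rot: [[-0.995, 0.104, 0.001], [0.104, 0.995, -0.0], [-0.001, 0.0, -1.0]]
ft_force: [2.2, 0.2, 6.4]
gripper_width: 0.0394
```

Call:
step_arm(
  series=[
    {"linear":[0,0.05,0.001],"twist":[0,0,0],"hand":0},
    {"linear":[0,0.1,0.002],"twist":[0,0,0],"hand":0},
  ],
)

```text
time: 22.3
tcp_pos: [0.4692, 0.1155, 0.1133]
tcp_rot: [[-0.995, 0.104, 0.001], [0.104, 0.995, 0.0], [-0.001, 0.0, -1.0]]
ft_force: [2.8, -1.6, 6.0]
gripper_width: 0.0394
```

Call:
step_arm(
  series=[
    {"linear":[-0.002,0.05,0.002],"twist":[0,0,0],"hand":0},
    {"linear":[-0.004,0.1,0.004],"twist":[0,0,0],"hand":0},
    {"linear":[-0.006,0.15,0.006],"twist":[0,0,0],"hand":0},
    {"linear":[-0.008,0.2,0.007],"twist":[0,0,0],"hand":0},
  ],
)

```text
time: 22.8
tcp_pos: [0.4703, 0.1234, 0.1131]
tcp_rot: [[-0.995, 0.104, 0.001], [0.104, 0.995, 0.0], [-0.001, 0.0, -1.0]]
ft_force: [1.4, -0.9, 11.1]
gripper_width: 0.0396
```

Call:
step_arm(
  series=[
    {"linear":[-0.001,0.05,-0.002],"twist":[0,0,0],"hand":0},
    {"linear":[-0.003,0.1,-0.002],"twist":[0,0,0],"hand":0},
  ],
)

```text
time: 23.05
tcp_pos: [0.4707, 0.1273, 0.1132]
tcp_rot: [[-0.995, 0.104, 0.001], [0.104, 0.995, -0.0], [-0.001, 0.0, -1.0]]
ft_force: [1.3, -0.1, 8.5]
gripper_width: 0.0396
```

Run:
```python
from h import *
f=[env.read_state()['ft_force']]
q=env.snapshot('scene'); f.append(env.read_state()['ft_force']); print(np.round(f,1))
save(q,'s6.png')
c=q['color'].astype(int); red=(c[:,:,0]>130)&(c[:,:,1]<80)&(c[:,:,2]<80)
m=env.cut_out(q,'roller')[0]; k=np.argwhere(m['mask']); w=world(q,k); w=w[(w[:,2]>.02)&(w[:,2]<.09)]
print(m['conf'],np.percentile(w,[3,50,97],0).round(3)); 
# end-face (x min) circle: points with smallest x' in line frame
X=np.array([.9966,-.0826]);Y=np.array([.0826,.9966]); u=(w[:,:2]-[.459,.112])@np.stack([X,Y],1)
for a in (-.05,-.03,-.01,.01,.03):
  g=(abs(u[:,0]-a)<.01); P=np.c_[u[g,1],w[g,2]]
  if len(P)>15: print(a,len(P),'min y',np.percentile(P[:,0],5).round(4), 'r=30 fit yc', np.median(P[:,0]+np.sqrt(np.clip(.03**2-(P[:,1]-.046)**2,0,None))).round(4))
cv2.imwrite('pics/s6c.png',cv2.resize(cv2.imread('pics/s6.png')[180:290,190:340],None,fx=4,fy=4,interpolation=cv2.INTER_CUBIC))
```

```text
[[ 1.3 -0.1  8.5]
 [ 1.7  1.2  9. ]]
0.62 [[0.41  0.059 0.024]
 [0.446 0.07  0.05 ]
 [0.511 0.107 0.076]]
-0.05 135 min y -0.044 r=30 fit yc -0.0013
-0.03 172 min y -0.0476 r=30 fit yc -0.0154
-0.01 101 min y -0.0487 r=30 fit yc -0.016
0.01 104 min y -0.0486 r=30 fit yc -0.0166
0.03 104 min y -0.0499 r=30 fit yc -0.0175
```

View pics/s6c.png

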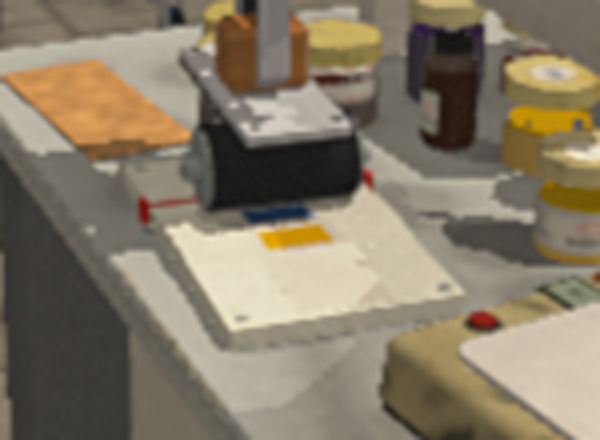

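Call:
step_arm(
  series=[
    {"linear":[0,0,-0.0015],"twist":[0,0,0],"hand":0},
    {"linear":[0,0,-0.0015],"twist":[0,0,0],"hand":0},
    {"linear":[0,0,-0.0015],"twist":[0,0,0],"hand":0},
    {"linear":[0,0,-0.0015],"twist":[0,0,0],"hand":0},
    {"linear":[0,0,-0.0015],"twist":[0,0,0],"hand":0},
    {"linear":[0,0,-0.0015],"twist":[0,0,0],"hand":0},
    {"linear":[0,0,-0.0015],"twist":[0,0,0],"hand":0},
  ],
)

```text
time: 24.02
tcp_pos: [0.4707, 0.1274, 0.1132]
tcp_rot: [[-0.995, 0.104, 0.001], [0.104, 0.995, -0.0], [-0.001, 0.0, -1.0]]
ft_force: [0.5, 0.3, 7.0]
gripper_width: 0.04
```

Call:
step_arm(
  series=[
    {"linear":[-0.001,0.05,0],"twist":[0,0,0],"hand":0},
    {"linear":[-0.002,0.1,0.001],"twist":[0,0,0],"hand":0},
    {"linear":[-0.003,0.15,0.001],"twist":[0,0,0],"hand":0},
    {"linear":[-0.004,0.2,0.001],"twist":[0,0,0],"hand":0},
  ],
)

```text
time: 24.52
tcp_pos: [0.4717, 0.1353, 0.1132]
tcp_rot: [[-0.995, 0.104, 0.001], [0.104, 0.995, -0.0], [-0.001, -0.0, -1.0]]
ft_force: [1.0, 0.1, 9.3]
gripper_width: 0.0399
```

Call:
step_arm(
  series=[
    {"linear":[-0.001,0.05,-0.001],"twist":[0,0,0],"hand":0},
    {"linear":[-0.002,0.1,-0.001],"twist":[0,0,0],"hand":0},
    {"linear":[-0.003,0.15,-0.001],"twist":[0,0,0],"hand":0},
    {"linear":[-0.004,0.2,-0.001],"twist":[0,0,0],"hand":0},
  ],
)

```text
time: 25.02
tcp_pos: [0.4726, 0.1432, 0.1131]
tcp_rot: [[-0.995, 0.104, 0.0], [0.104, 0.995, -0.0], [-0.001, -0.0, -1.0]]
ft_force: [0.8, -0.1, 8.0]
gripper_width: 0.0399
```

Call:
step_arm(
  series=[
    {"linear":[-0.001,0.05,0],"twist":[0,0,0],"hand":0},
    {"linear":[-0.002,0.1,0],"twist":[0,0,0],"hand":0},
    {"linear":[-0.003,0.15,0],"twist":[0,0,0],"hand":0},
    {"linear":[-0.004,0.2,0],"twist":[0,0,0],"hand":0},
  ],
)

```text
time: 25.52
tcp_pos: [0.4736, 0.1511, 0.1132]
tcp_rot: [[-0.995, 0.104, 0.0], [0.104, 0.995, -0.0], [-0.0, -0.0, -1.0]]
ft_force: [0.2, -0.6, 7.8]
gripper_width: 0.0398
```

```bash
cat > rl.py <<'E'
from h import *
f=[env.read_state()['ft_force']]
q=env.snapshot('scene'); f.append(env.read_state()['ft_force']); print(np.round(f,1))
m=env.cut_out(q,'roller')[0]; k=np.argwhere(m['mask']); w=world(q,k); w=w[(w[:,2]>.02)&(w[:,2]<.09)]
X=np.array([.9966,-.0826]);Y=np.array([.0826,.9966]); u=(w[:,:2]-[.459,.112])@np.stack([X,Y],1)
for a in (-.03,-.01,.01,.03):
  g=(abs(u[:,0]-a)<.01); P=np.c_[u[g,1],w[g,2]]
  if len(P)>15: print(a,len(P),'r=30 fit yc', np.median(P[:,0]+np.sqrt(np.clip(.03**2-(P[:,1]-.046)**2,0,None))).round(4))
# same camera: red line (flags) seen
c=q['color'].astype(int); k=np.argwhere((c[:,:,0]>120)&(c[:,:,1]<70)&(c[:,:,2]<70)); k=k[(abs(k[:,1]-255)<40)&(abs(k[:,0]-228)<14)]
z=world(q,k); z=z[abs(z[:,2]-.016)<.006]; v=(z[:,:2]-[.459,.112])@np.stack([X,Y],1); print('red',len(v),'y med',np.median(v[:,1]).round(4), np.percentile(v,[5,95],0).round(3).tolist())
E
python3 rl.py
python3 - <<'E'
from h import *
p,s=wrist(); save(p,'w7.png')
E
```

```text
[[ 0.2 -0.6  7.8]
 [ 1.4  0.1  9. ]]
-0.03 159 r=30 fit yc -0.003
-0.01 124 r=30 fit yc -0.004
0.01 117 r=30 fit yc -0.0043
0.03 113 r=30 fit yc -0.0049
red 7 y med -0.0014 [[-0.078, -0.004], [0.082, 0.003]]
```

View pics/w7.png

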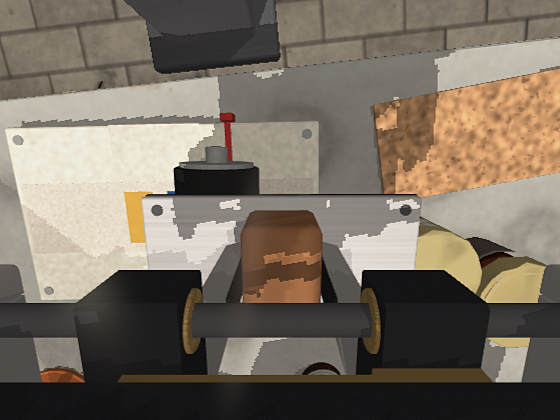

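Call:
step_arm(
  series=[
    {"linear":[-0.001,0.05,0],"twist":[0,0,0],"hand":0},
    {"linear":[-0.002,0.1,0],"twist":[0,0,0],"hand":0},
    {"linear":[-0.003,0.15,0],"twist":[0,0,0],"hand":0},
    {"linear":[-0.003,0.16,0],"twist":[0,0,0],"hand":0},
    {"linear":[-0.003,0.16,0],"twist":[0,0,0],"hand":0},
  ],
)

```text
time: 26.3
tcp_pos: [0.4743, 0.1575, 0.1131]
tcp_rot: [[-0.995, 0.104, 0.0], [0.104, 0.995, -0.0], [-0.0, -0.0, -1.0]]
ft_force: [0.1, 0.3, 8.8]
gripper_width: 0.04
```

Call:
step_arm(
  series=[
    {"linear":[0,0,-0.01],"twist":[0,0,0],"hand":0},
    {"linear":[0,0,-0.025],"twist":[0,0,0],"hand":0},
    {"linear":[0,0,-0.05],"twist":[0,0,0],"hand":0},
    {"linear":[0,0,-0.15],"twist":[0,0,0],"hand":0},
    {"linear":[0,0,-0.6],"twist":[0,0,0],"hand":0},
    {"linear":[0,0,-1.2],"twist":[0,0,0],"hand":0},
    {"linear":[0,0,-1.6],"twist":[0,0,0],"hand":0},
    {"linear":[0,0,-1.6],"twist":[0,0,0],"hand":0},
  ],
)

```text
time: 27.3
tcp_pos: [0.4745, 0.1577, 0.1778]
tcp_rot: [[-0.995, 0.104, 0.002], [0.104, 0.995, 0.001], [-0.001, 0.001, -1.0]]
ft_force: [-0.7, 0.1, -2.7]
gripper_width: 0.0398
```

```bash
python3 rl.py
python3 - <<'E'
from h import *
go([.4159,.3394,.178],3.6)
E
```

```text
[[-0.7  0.1 -2.7]
 [ 0.  -0.4 -3.1]]
-0.03 160 r=30 fit yc -0.0004
-0.01 169 r=30 fit yc -0.0005
0.01 156 r=30 fit yc -0.0012
0.03 155 r=30 fit yc -0.0016
red 5 y med -0.0017 [[-0.043, -0.008], [0.083, 0.003]]
linear [ 1.914  4.375 -0.04 ] twist [-0.002 -0.004 -1.596]
```

Call:
step_arm(
  series=[
    {"linear":[0.3,0.6,0],"twist":[0,0,-0.2],"hand":0},
    {"linear":[0.8,1.8,0],"twist":[0,0,-0.7],"hand":0},
    {"linear":[1.3,3,0],"twist":[0,0,-1.2],"hand":0},
    {"linear":[1.7,4,0],"twist":[0,0,-1.59],"hand":0},
    {"linear":[1.88,4.3,0],"twist":[0,0,-1.59],"hand":0},
    {"linear":[1.88,4.3,0],"twist":[0,0,-1.59],"hand":0},
    {"linear":[1.88,4.3,0],"twist":[0,0,-1.59],"hand":0},
  ],
)

```text
time: 28.28
tcp_pos: [0.4178, 0.3348, 0.1766]
tcp_rot: [[-0.998, -0.06, -0.0], [-0.06, 0.998, -0.001], [0.0, -0.001, -1.0]]
ft_force: [-0.3, -0.8, -2.5]
gripper_width: 0.0398
```

Run:
```python
from h import *
go([.417,.336,.0445],3.6)
p=env.snapshot('top'); c=p['color'].max(2); q=np.argwhere(c[200:280,230:300]<45)+[200,230]
w=world(p,q,.05)[:,:2]; k=np.median(w,0); w=w[(abs(w-k)<[.06,.04]).all(1)]
e,v=np.linalg.eigh(np.cov(w.T)); print(len(w),w.mean(0),np.degrees(np.arctan(v[1,1]/v[0,1])),2*np.sqrt(3*e))
cv2.imwrite('pics/t8.png',cv2.resize(p['color'][150:320,130:330,::-1],None,fx=3,fy=3,interpolation=cv2.INTER_CUBIC))
```

```text
linear [0.018 0.034 3.303] twist [-0.008 -0.002 -0.025]
777 [0.46798494 0.10719998] -6.762883936623397 [0.05682546 0.09904113]
```

View pics/t8.png

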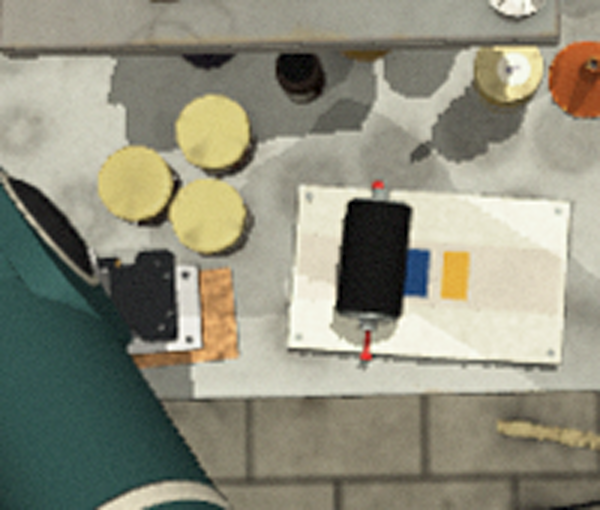

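Call:
step_arm(
  series=[
    {"linear":[0,0,0.7],"twist":[0,0,0],"hand":0},
    {"linear":[0,0,1.6],"twist":[0,0,0],"hand":0},
    {"linear":[0,0,2.5],"twist":[0,0,0],"hand":0},
    {"linear":[0,0,3.1],"twist":[0,0,0],"hand":0},
    {"linear":[0,0,3.3],"twist":[0,0,0],"hand":0},
    {"linear":[0,0,3.3],"twist":[0,0,0],"hand":0},
  ],
)

```text
time: 29.08
tcp_pos: [0.4177, 0.3359, 0.0452]
tcp_rot: [[-0.998, -0.061, 0.0], [-0.061, 0.998, -0.0], [-0.0, -0.0, -1.0]]
ft_force: [0.0, 0.1, -2.2]
gripper_width: 0.0399
```

Call:
step_arm(
  series=[
    {"linear":[0,0,0.03],"twist":[0,0,0],"hand":0},
    {"linear":[0,0,0.06],"twist":[0,0,0],"hand":0},
    {"linear":[0,0,0.06],"twist":[0,0,0],"hand":0},
  ],
)

```text
time: 29.45
tcp_pos: [0.4174, 0.3364, 0.0428]
tcp_rot: [[-0.998, -0.062, 0.0], [-0.062, 0.998, 0.0], [-0.0, 0.0, -1.0]]
ft_force: [0.4, -0.2, -1.9]
gripper_width: 0.0395
```

Call:
step_arm(
  series=[
    {"linear":[0,0,0.02],"twist":[0,0,0],"hand":0},
    {"linear":[0,0,0.035],"twist":[0,0,0],"hand":0},
    {"linear":[0,0,0.035],"twist":[0,0,0],"hand":0},
  ],
)

```text
time: 29.82
tcp_pos: [0.4173, 0.3363, 0.0413]
tcp_rot: [[-0.998, -0.062, 0.0], [-0.062, 0.998, 0.0], [-0.0, 0.0, -1.0]]
ft_force: [-1.5, -1.6, 4.3]
gripper_width: 0.0398
```

Landed on the pad. Release, then straight up.

Call:
step_arm(
  series=[
    {"linear":[0,0,0],"twist":[0,0,0],"hand":0.8},
    {"linear":[0,0,0],"twist":[0,0,0],"hand":0.8},
    {"linear":[0,0,0],"twist":[0,0,0],"hand":0.8},
    {"linear":[0,0,0],"twist":[0,0,0],"hand":0.8},
    {"linear":[0,0,0],"twist":[0,0,0],"hand":0.8},
  ],
)

```text
time: 30.45
tcp_pos: [0.4172, 0.3363, 0.0411]
tcp_rot: [[-0.998, -0.062, 0.0], [-0.062, 0.998, -0.0], [0.0, -0.0, -1.0]]
ft_force: [0.7, -0.1, -0.1]
gripper_width: 0.0753
```

Call:
step_arm(
  series=[
    {"linear":[0,0,-0.4],"twist":[0,0,0],"hand":0.8},
    {"linear":[0,0,-1.2],"twist":[0,0,0],"hand":0.8},
    {"linear":[0,0,-2.2],"twist":[0,0,0],"hand":0.8},
    {"linear":[0,0,-3.2],"twist":[0,0,0],"hand":0.8},
    {"linear":[0,0,-4.2],"twist":[0,0,0],"hand":0.8},
    {"linear":[0,0,-4.5],"twist":[0,0,0],"hand":0.8},
    {"linear":[0,0,-4.5],"twist":[0,0,0],"hand":0.8},
    {"linear":[0,0,-4.5],"twist":[0,0,0],"hand":0.8},
  ],
)

```text
time: 31.45
tcp_pos: [0.4168, 0.336, 0.2202]
tcp_rot: [[-0.998, -0.062, -0.001], [-0.062, 0.998, -0.001], [0.001, -0.001, -1.0]]
ft_force: [0.2, 0.8, -0.2]
gripper_width: 0.0749
```

```bash
python3 rl.py
python3 - <<'E'
from h import *
p,s=wrist(); print(s['tcp_pos'],s['gripper_width'])
for l in ['press_block','pad']:
  for m in env.cut_out(p,l)[:1]:
    q=np.argwhere(m['mask']); w=world(p,q)
    for a,b in [(.045,.07),(.010,.022),(0,.008)]:
      h=w[(w[:,2]>a)&(w[:,2]<b)]
      if len(h)>50:
        A=np.c_[h[:,:2],np.ones(len(h))]; print(l,a,len(h),np.round(np.hstack(cv2.minAreaRect(h[:,:2].astype(np.float32))),4),np.median(h[:,2]).round(4),'tilt',np.linalg.lstsq(A,h[:,2],rcond=None)[0][:2].round(3))
p=env.snapshot('top')
for l in ['ink_jar','amber_bottle','dish','funnel']:
  m=env.cut_out(p,l); print(l,m[0]['pixel'] if m else None)
E
```

```text
[[ 0.2  0.8 -0.2]
 [-0.5  0.2  0. ]]
-0.03 164 r=30 fit yc 0.0001
-0.01 167 r=30 fit yc -0.0006
0.01 165 r=30 fit yc -0.0013
0.03 156 r=30 fit yc -0.0016
red 10 y med -0.0021 [[-0.077, -0.006], [0.082, 0.002]]
[0.41687772 0.3359816  0.2200843 ] 0.0749512952287357
press_block 0.045 1983 [0.418  0.3373 0.0564 0.04   3.7211] 0.0606 tilt [0.033 0.007]
press_block 0.01 6484 [0.4179 0.3374 0.07   0.1703 3.5749] 0.0169 tilt [0.002 0.001]
pad 0 1751 [0.4195 0.3352 0.0844 0.19   4.6786] 0.0048 tilt [0.002 0.   ]
ink_jar [173.5, 297.8]
amber_bottle [171.9, 229.7]
dish [265.6, 381.4]
funnel None
```

```bash
python3 -c "
from rig import env
print(env.hand_in())"
```

```text
the job is handed in; nothing more can be done
None
```

The ink proof is rolled out and handed in at about 31.5 s. No verdict came back, so what follows rests on my own checks.

**Rolling:** I gripped the block by its handle, laid it on the roller and rolled it about 100 mm forward. I held still for about 0.75 to 1 s in each of the three zones. The press there read about 11, 10 and 10 to 12 N.

**Off target:** The press ran outside 7–13 N for short stretches between the holds. It read about 17 N early on the rise, before the first zone. It then ranged from about 5.6 to 14 N just past the crest and on the way down. Readings come only at the end of each move and carry about 1 N of noise, so short peaks between them are not covered. The highest reading stayed well under 25 N.

**Final checks:**
- **Roller:** its axis is within about 1 to 3 mm of the line. The scene camera gave −1 mm and the top camera −2.6 mm. It is about 2° off parallel and about 10 mm off the line's middle.
- **Block:** it lies flat on the pad, about 3 mm from the pad's centre, and is released. The arm is clear above it.
- **Bystanders:** I felt no contact with any of them. The network's centre for the ink jar had shifted by about 3 to 4 pixels (roughly 10 mm), but the picture taken just before I set the block down shows the jar where it was. The network missed the funnel in the last shot; in that same picture it was standing, but I did not measure its position.

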